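# Raise the presser arm and load the jewel carriage

### The job

Push the counterweighted presser arm of the green setting stand up past its balance point, so that it stays raised against its stop on its own. Then push the jewel carriage by its blue front plate in under the raised arm until it meets its end stop, leaving the arm up. Only push: pick nothing up, do not slide the carriage while the arm is down, and leave the loose things around the stand where they are.

Things in the scene. Friction and masses are not known exactly. Their poses are not given: they have to be found in the camera images.
- stand: Setting stand fixed to the table: green plate, x -145 to 105 mm, y -170 to 230 mm, 12 mm thick. Its x = the carriage's sliding direction, roughly away from the robot; y left, z up; origin on the table. Two green hinge posts (48 mm over both in x, 30 mm in y, 130 mm tall) stand at x 0, y 120 mm. End stop: dark bar 36 mm tall at x 51 to 61 mm. From y -170 to -45 mm the plate is bare.
- hinge (a point): Point on the presser arm's hinge axis (along the stand's x), midway between the posts, 115 mm above the table. A brass counterweight (46 mm in diameter) sits on the arm's crank, 40 mm to the left of it and 64 mm above it when the arm is down. The bar is 14 mm square steel.
- presser_arm (a joint): Presser arm's angle, rad: 0 = down, level along the stand's -y from the hinge (the start, held by its weight); 1.4 = raised against its stop. Let go below about 0.88 it falls back; beyond that it falls by itself, damped, to the stop and stays. Lifting at the red grip takes 1 to 2 N. A leg with a rubber foot hangs from the bar 110 mm from the hinge to 16 mm above the table.
- grip (a point): Centre of the red round grip at the arm's free end, on its axis, 205 mm from the hinge; 18 mm in diameter, from 175 to 235 mm from the hinge. Turns with the arm. With the arm down it is 115 mm above the table (underside at 106 mm), and the space under it is empty down to the plate.
- carriage (a joint): Travel of the jewel carriage in m along the stand's +x: starts between 0 and 0.02, 0.08 = against the end stop, centred under the arm. It slides with about 2 N friction and stays where it is left.
- push_face (a point): Centre of the flat face, towards the robot, of the carriage's blue front plate: 38 mm above the table. The plate is 106 mm wide (stand's y), 14 mm thick, from 18 to 52 mm above the table. Behind it an aluminium tray 80 x 106 mm with twelve pink jewels, top 43 mm above the table. Moves with the carriage.
- spool: Loose blue thread spool, 44 mm in diameter, 50 mm tall, standing behind the stand; origin at the centre of its underside. Leave it.
- bead_jar: Loose pink bead jar with brass cap, 48 mm in diameter, 60 mm tall, standing behind the stand; origin at the centre of its underside. Leave it.
- bead_tin: Loose steel bead tin, 52 mm in diameter, 28 mm tall, standing just right of the stand beyond the red grip's end; origin at the centre of its underside. Leave it.
- awl: Loose awl with dark wooden handle, 150 mm long, lying on the table to the right; origin under its middle. Leave it.
- pearl_bowl: Loose white bowl of pearls, 90 mm in diameter, 35 mm tall, to the right; origin at the centre of its underside. Leave it.
- stone_box: Loose cardboard box 90 x 70 x 30 mm with one jewel on top, to the left; origin at the centre of its underside. Leave it.

How it is judged (in metres and radians):
On the way, in this order (a step that is already met when the one before it is completed fails the run):
1. the presser arm is raised against its stop (value of joint presser_arm above 1.3 rad), for 0.2 s.
2. the carriage is pushed in to its end stop (value of joint carriage above 0.074 m), for 0.2 s.
At the end, for the whole second after the job is handed in: The presser arm stands raised on its own at more than 1.3 rad (stop at 1.4) and the carriage is within 6 mm of its end stop (more than 0.074 m), both at rest (value of joint presser_arm above 1.3 rad and velocity of joint presser_arm between -0.05 and 0.05 rad/s and value of joint carriage above 0.074 m and velocity of joint carriage between -0.01 and 0.01 m/s); the robot touches nothing.
It fails at once if the carriage is slid more than 8 mm while the arm is not raised (below 1.2 rad) (distance of push_face from where it was at the start of the episode above 0.008 m and value of joint presser_arm below 1.2 rad).
It fails at once if a loose thing is lifted, carried or shoved more than 15 mm (distance of any of spool, bead_jar, bead_tin, awl, pearl_bowl, stone_box from where it was at the start of the episode above 0.015 m).
It also fails if it takes over 51 s, if anything falls off the work surface, if the arm or the gripper's body presses on something with over 40 N, if the wrist force passes 120 N, or if a joint passes its speed limit or range.

### The arm

A 6-joint arm with a two-finger parallel gripper is mounted at the origin on the work surface. World frame = base frame: x ahead of the robot, y to its left, z up, the work surface at z = 0. Lengths are in mm, angles in rad, forces in N, time in s.
With the tool pointing down it reaches from about 350 to 875 mm from the base axis. Payload 4.2 kg.
Tool frame: the origin (TCP) lies midway between the tips of the shut fingers; the grasp point (between the pads) lies 19 mm behind it; z points along the fingers, y is the line along which they close (so a half turn about z gives the same grasp; the last joint's range is limited). The gripper opens to 85 mm and grips with 20 to 120 N. Pads are 22 mm wide; open, the fingers measure 114 mm over their backs; the gripper's body (76 mm by 85 mm) begins 54 mm behind the grasp point. The pads swing forward as they close: fully open they stand 13 mm farther back than shut.
Start: joints at [1.596, 0.385, 0.008, 0, -1.194, -0.259], TCP at [144.766, 607.982, 231.312] pointing down, gripper open.
Joint ranges: [-3.14, 3.14], [-1.21, 2.06], [-1.07, 1.41], [-3.16, 2.05], [-2.99, -0.16], [-3.1, 3.1]. Speed limits (rad/s): [2.79, 2.79, 3.14, 3.14, 3.14, 3.14].

### API

Orientations are given as a unit quaternion [x, y, z, w].
In Python, from bench import arm, eyes, nets gives the robot as it stands.
- The arm moves only by the tool apply_moves, never from a script. Its arguments are lists of equal length, an entry for each row: "delta_rot": the turn, a rotation vector about the tool's x, y, z as a fraction of full scale, a list of three; "xyz": the shift along the tool's x, y, z as a fraction of full scale, a list of three; "hand": the gripper command: -1 is fully open, 1 is shut, values between are in proportion. In form: {"delta_rot": [[ax, ay, az], ...], "xyz": [[dx, dy, dz], ...], "hand": [hand, ...]}. A call has 1 to 20 rows; each row shifts and turns the commanded pose from where the row before left it, along the tool's axes as they then stand; what a row does not reach is not made up. Full scale, the value 1, is 0.025 m for a shift and 6 degrees for a turn. A row lasts 1/12 s, in which the tool goes at most 41.7 mm and 7.16 degrees, less where a joint would pass 70% of its speed; a pose out of reach is approached as far as the arm can. A call with a number of a shift or a turn outside -1 to 1 is refused whole. A call with a gripper value outside its range is refused whole. The fingers move at their own pace and stop on an object; the grip force is fixed at half the most. Time passes only in rows, so rows that do not move let the fingers close. It gives the time, the measured TCP pose, the force, the opening and the grip force at its end, in the units of the state.
- arm.read_state(): the state, without advancing time (a new reading comes with each control period).
- eyes.get_image(name): name is "scene" or "top"; returns a dict with "frame" (420x560x3 uint8, red, green, blue), "range_z" (420x560 float32, mm along the optical axis (not along the pixel's ray), 0 where there is no reading), "camera_matrix" (3x3 intrinsics, pixels), "dist" ([k1, k2, p1, p2, k3] as OpenCV has them; the pictures are not rectified), "R" (3x3) and "t" (3): a world point X has camera coordinates R X + t. Camera axes: x right, y down, z forward; pixel columns grow to the right and rows downward; lengths in mm; the calibration is good to about 2 mm. A picture is of the moment at which its call begins.
- arm.job_done(): hands the job in; it is judged then, once.
Trained networks look in a picture, given as the dict that the camera call returned (one of the last four; its "shot" number tells which), for a name from the list of things; names that differ only in an ending like _2 or _b are one class to them, and where a whole thing is asked for, a point or a joint stands for the part that bears it (a point fixed in the world has none). Each returns a list of dicts, best first, with "score" (0 to 1); they miss things now and then, are a little off and sometimes report something else, mostly with a low value. They report only what shows in the picture. A call takes as long as a camera call.
- nets.look_for(name, picture): "bbox" ([left, top, right, bottom] in pixels, round what is visible of it).
- nets.masks_of(name, picture): "region" (420x560 bool, what is visible of it) and "bbox" ([left, top, right, bottom] in pixels, round what is visible of it).
The state is a dict: "clock": time; "joints": joint angles; "joint_vel": joint speeds; "joint_efforts": joint torques, N m; "position": TCP position; "ee_rot": TCP orientation; "contact_force": force on the tool from outside, world axes, zero at the start; "wrist_torque": the same for the moment, N m; "gripper_width": finger opening in mm; "grasp_force": force on a finger pad.
Only numpy, scipy, OpenCV 4.12 (cv2) and the standard library are available. Lean on these libraries where they do the work, as an engineer would, in place of code of your own. Each camera call takes 0.05 s, during which the arm holds its last target. There are 200 camera calls.

## Working session

There is one attempt and no reset: what is moved stays moved. The work goes in short steps, Python scripts to look and compute and a tool call to move; the robot and the scene stay as the last step left them, time stands still between calls to the robot, and variables do not carry over. Pictures are saved under pics/ and viewed, at most 10 in all, crops included, and the job is handed in when it is done.

Besides the shell and the picture viewer there is one more tool, called as name(argument=value, ...) on one line, values as JSON. apply_moves: Moves the arm, as the interface text tells. Its arguments: {"type":"object","properties":{"delta_rot":{"type":"array"},"xyz":{"type":"array"},"hand":{"type":"array"}},"required":["delta_rot","xyz","hand"]}

```bash
mkdir -p pics
cat > h.py <<'E'
import numpy as np, cv2
from bench import arm, eyes, nets
def pts(p,m):
    v,u=np.nonzero(m&(p["range_z"]>0)); z=p["range_z"][v,u]
    n=cv2.undistortPoints(np.stack([u,v],1).astype(float)[:,None],np.array(p["camera_matrix"]),np.array(p["dist"]))[:,0]
    c=np.c_[n*z[:,None],z]
    return (c-np.array(p["t"]))@np.array(p["R"])
E
python3 - <<'E'
from h import *
s=arm.read_state();print(s["position"],s["ee_rot"],s["clock"])
ims=[]
for n in("scene","top"):
    p=eyes.get_image(n);cv2.imwrite(f"pics/{n}1.png",p["frame"][...,::-1])
    print(n,(-np.array(p["R"]).T@p["t"]).round())
    for k in("stand","grip","hinge","presser_arm","push_face","carriage","spool","bead_jar","bead_tin","awl","pearl_bowl","stone_box"):
        try:r=nets.masks_of(k,p)
        except Exception as e: print(k,e);continue
        for d in r[:1]:
            q=pts(p,d["region"])
            print(k,round(d["score"],2),np.round(d["bbox"]),len(q),np.median(q,0).round(),np.percentile(q,3,axis=0).round(),np.percentile(q,97,axis=0).round())
E
```

```text
[144.63019237 607.41771555 230.21560307] [ 9.93164322e-01 -1.16719301e-01 -8.30073586e-05  1.10789242e-03] 0.0
scene [1868.  246. 1214.]
stand 0.62 [242. 198. 368. 266.] 5599 [638. 150.  13.] [509. -40.   6.] [736. 331. 176.]
grip 0.87 [264. 195. 354. 234.] 783 [639. 154. 121.] [512.  15.  13.] [679. 291. 201.]
hinge 0.86 [242. 194. 368. 267.] 5798 [638. 152.  13.] [505. -41.   5.] [739. 331. 180.]
presser_arm 0.86 [265. 196. 352. 235.] 813 [638. 172. 121.] [482.  14.   3.] [679. 291. 201.]
push_face 0.57 [290. 202. 322. 226.] 408 [565. 144.  34.] [507.  87.  22.] [600. 185.  54.]
carriage 0.74 [292. 200. 326. 227.] 442 [536. 143.  35.] [504.  89.  22.] [599. 189.  54.]
spool 0.48 [268. 247. 283. 262.] 137 [776.  64.  48.] [751.  45.   8.] [792.  80.  53.]
bead_jar 0.49 [303. 253. 318. 280.] 281 [817. 177.  42.] [786. 156.  -1.] [827. 198.  63.]
bead_tin 0.54 [233. 211. 250. 227.] 182 [588. -95.  24.] [ 552. -120.    1.] [606. -73.  32.]
awl 0.55 [240. 195. 369. 266.] 5592 [639. 151.  13.] [510. -40.   6.] [736. 330. 178.]
pearl_bowl 0.93 [136. 205. 162. 230.] 402 [ 640. -425.   23.]
[... 575 characters left out ...]
3.] [498.  89.  20.] [593. 189.  53.]
carriage 0.61 [223. 205. 269. 244.] 1298 [545. 141.  33.] [499.  90.  21.] [593. 192.  53.]
spool 0.52 [264. 136. 276. 156.] 274 [762.  65.  48.] [748.  45.  -1.] [786.  86.  53.]
bead_jar 0.59 [224. 126. 240. 148.] 256 [792. 179.  58.] [779. 160.  14.] [818. 201.  64.]
bead_tin 0.52 [322. 198. 335. 216.] 268 [575. -91.  28.] [ 553. -113.   14.] [599. -70.  31.]
awl 0.85 [444. 244. 465. 298.] 311 [ 358. -440.   21.] [ 322. -458.    0.] [ 444. -426.   27.]
pearl_bowl 0.96 [428. 166. 453. 198.] 685 [ 644. -427.   22.] [ 603. -460.    2.] [ 680. -393.   36.]
stone_box 0.68 [447. 250. 464. 298.] 340 [ 362. -440.   20.] [ 322. -466.   -1.] [ 433. -428.   27.]
```

Run:
```python
from h import *
s=cv2.imread("pics/scene1.png")[170:290,215:440];t=cv2.imread("pics/top1.png")[110:270,130:370]
o=np.zeros((1000,800,3),np.uint8)
a=cv2.resize(s,(562,300),interpolation=3);b=cv2.resize(t,(450,300),interpolation=3)
cv2.imwrite("pics/both.png",np.vstack([a,cv2.copyMakeBorder(b,0,0,0,112,0)]))
p=eyes.get_image("top");m=[d for d in nets.masks_of("stand",p)][0]["region"];q=pts(p,m)
pl=q[(q[:,2]>4)&(q[:,2]<22)]; 
print("plate",cv2.minAreaRect(pl[:,:2].astype(np.float32)), np.median(pl[:,2]))
for n in("top","scene"):
    p=eyes.get_image(n);q=pts(p,nets.masks_of("presser_arm",p)[0]["region"]);b=q[(q[:,2]>108)&(q[:,2]<128)]
    f=cv2.fitLine(b[:,:2].astype(np.float32),cv2.DIST_HUBER,0,.01,.01).ravel();print("bar",n,f,np.degrees(np.arctan2(f[1],f[0])),b.min(0),b.max(0),np.median(b[:,2]))
    hsv=cv2.cvtColor(p["frame"],cv2.COLOR_RGB2HSV);
    bb=np.zeros(hsv.shape[:2],bool);l=np.array(nets.look_for("presser_arm",p)[0]["bbox"]).astype(int);bb[l[1]-5:l[3]+5,l[0]-10:l[2]+5]=1
    red=((hsv[...,0]<8)|(hsv[...,0]>174))&(hsv[...,1]>150)&(hsv[...,2]>70)&bb
    r=pts(p,red);r=r[r[:,2]>80];print("red",len(r),r.mean(0),r.min(0),r.max(0))
    blue=(hsv[...,0]>100)&(hsv[...,0]<125)&(hsv[...,1]>130)&bb if n=="scene" else (hsv[...,0]>100)&(hsv[...,0]<125)&(hsv[...,1]>130)
    r=pts(p,blue);r=r[(r[:,0]<560)&(r[:,2]>15)&(r[:,1]>50)&(r[:,1]<250)&(r[:,2]<60)]
    if len(r)>5:
        print("blue",len(r),np.median(r,0),r.min(0),r.max(0),cv2.minAreaRect(r[:,:2].astype(np.float32)))
```

```text
plate ((612.1015014648438, 149.61563110351562), (399.2331848144531, 250.97682189941406), 80.93770599365234) 11.750545787284814
bar top [1.6206279e-01 9.8678046e-01 6.2661896e+02 1.2294372e+02] 80.67335 [600.37624675   4.95452545 108.08868424] [655.69381966 246.05137023 127.60438248] 121.58823647155252
red 104 [613.38503549  31.77999207 122.56226983] [604.67587762   4.95452545 116.58773456] [622.64372535  59.7409205  128.28486822]
blue 186 [505.95984405 145.27971892  51.00833493] [492.61928554  93.80813932  37.82996585] [520.74135086 197.26331191  56.13546489] ((506.2479248046875, 145.98451232910156), (104.747314453125, 13.282914161682129), 80.91668701171875)
bar scene [1.4601822e-01 9.8928189e-01 6.3413019e+02 1.1696822e+02] 81.60375 [612.34524834   2.62539872 108.24331645] [656.65512255 238.41160207 127.60090591] 119.39800638721687Traceback (most recent call last):
  File "<stdin>", line 13, in <module>
IndexError: list index out of range
```

View pics/both.png

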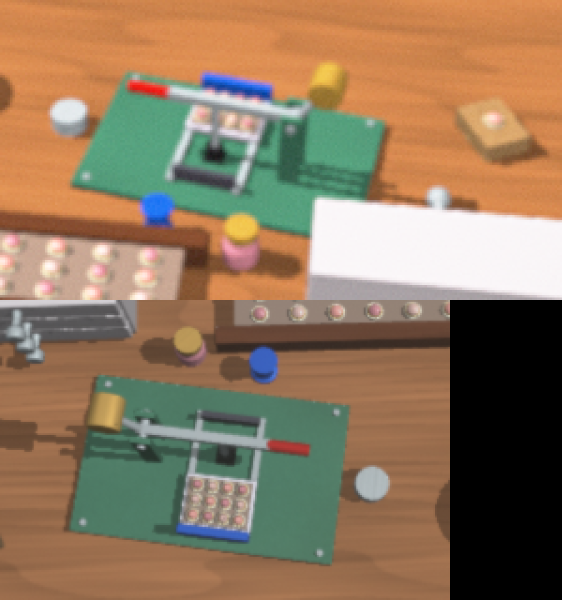

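apply_moves(delta_rot=[[0,0,0],[0,0,0],[0,0,0],[0,0,0],[0,0,0],[0,0,0],[0,0,0],[0,0,0],[0,0,0],[0,0,0],[0,0,0],[0,0,0],[0,0,0],[0,0,0],[0,0,0],[0,0,0],[0,0,0],[0,0,0],[0,0,0],[0,0,0]], xyz=[[1,0.92,0],[1,0.92,0],[1,0.92,0],[1,0.92,0],[1,0.92,0],[1,0.92,0],[1,0.92,0],[1,0.92,0],[1,0.92,0],[1,0.92,0],[1,0.92,0],[1,0.92,0],[1,0.92,0],[1,0.92,0],[1,0.92,0],[1,0.92,0],[1,0.92,0],[1,0.92,0],[1,0.92,0],[0,0,0]], hand=[1,1,1,1,1,1,1,1,1,1,1,1,1,1,1,1,1,1,1,1])

```text
clock: 3.37
position: [507.9, 69.1, 231.2]
ee_rot: [0.993, -0.119, 0.0, 0.0]
contact_force: [-0.2, 0.7, -0.0]
gripper_width: 0.2
grasp_force: 0.0
```

apply_moves(delta_rot=[[0,1,-0.7],[0,1,0],[0,1,0],[0,1,0],[0,1,0],[0,1,0],[0,1,0],[0,1,0],[0,1,0],[0,0,0]], xyz=[[0,0,0],[0,0,0],[0,0,0],[0,0,0],[0,0,0],[0,0,0],[0,0,0],[0,0,0],[0,0,0],[0,0,0]], hand=[1,1,1,1,1,1,1,1,1,1])

```text
clock: 4.2
position: [533.1, 52.0, 256.9]
ee_rot: [0.938, -0.089, 0.332, 0.045]
contact_force: [1.7, -0.6, 0.3]
gripper_width: -0.1
grasp_force: 0.0
```

```bash
cat >> h.py <<'E'
from scipy.spatial.transform import Rotation as Ro
O=np.array([627.2,116.9,0]);S=Ro.from_euler("z",-9.07,degrees=True).as_matrix()
def st():
    s=arm.read_state();R=Ro.from_quat(s["ee_rot"]).as_matrix()
    print("t",s["clock"],"stand pos",(S.T@(s["position"]-O)).round(1),"F",(S.T@s["contact_force"]).round(1),"w",s["gripper_width"])
    print("tool axes in stand (cols)\n",(S.T@R).round(3),"j",np.round(s["joints"],2));return s,S.T@R
def tool(R,d): return (R.T@np.array(d,float)/25).round(2)
E
python3 -c "from h import *;st()"
```

```text
t 4.2 stand pos [-82.7 -78.9 256.9] F [ 1.7 -0.3  0.3] w -0.13561192898680252
tool axes in stand (cols)
 [[ 0.775 -0.039  0.63 ]
 [-0.015 -0.999 -0.044]
 [ 0.631  0.025 -0.775]] j [ 0.33 -0.04 -0.95  1.43 -0.34 -0.26]
```

apply_moves(delta_rot=[[0,-1,0],[0,-1,0],[0,-1,0],[0,-1,0],[0,-1,0],[0,-1,0],[0,0,0],[0.7,0,0],[0.7,0,0],[0.7,0.7,0],[0.7,0.7,0],[0.7,0.7,0],[0.7,0.7,0],[0.7,0.7,0],[0.7,0.7,0],[0.7,0.7,0],[0,0,0]], xyz=[[0,1,0],[0,1,0],[0,1,0],[0,0,0],[0,0,0],[0,0,0],[0,0,0],[0,0,0],[0,0,0],[0,0,0],[0,0,0],[0,0,0],[0,0,0],[0,0,0],[0,0,0],[0,0,0],[0,0,0]], hand=[1,1,1,1,1,1,1,1,1,1,1,1,1,1,1,1,1])

```text
clock: 5.62
position: [534.9, -3.0, 263.1]
ee_rot: [0.907, -0.072, 0.364, -0.2]
contact_force: [-0.3, -0.5, 0.1]
gripper_width: -0.2
grasp_force: 0.0
```

```bash
python3 -c "from h import *;st()"
```

```text
t 5.6167 stand pos [ -72.2 -132.9  263.1] F [-0.2 -0.5  0.1] w -0.17601432820898694
tool axes in stand (cols)
 [[ 0.76   0.158  0.631]
 [-0.158 -0.896  0.415]
 [ 0.631 -0.415 -0.655]] j [ 0.08 -0.04 -0.46 -0.69 -0.41  1.87]
```

apply_moves(delta_rot=[[0.9,0.2,0],[0.9,0.2,0],[0.9,0.2,0],[0.9,0.2,0],[0,0,0]], xyz=[[0,0,0],[0,0,0],[0,0,0],[0,0,0],[0,0,0]], hand=[1,1,1,1,1])

```text
clock: 6.03
position: [529.2, -8.9, 251.7]
ee_rot: [0.866, -0.034, 0.383, -0.319]
contact_force: [-0.1, -1.9, -0.6]
gripper_width: 0.1
grasp_force: 0.0
```

```bash
python3 -c "
from h import *;s,R=st();p=S.T@(s['position']-O)
for g in ([-55,-130,78],): print(tool(R,np.array(g)-p))
print(tool(R,[1,0,0])*25,tool(R,[0,1,0])*25,tool(R,[0,0,1])*25)"
```

```text
t 6.0333 stand pos [ -77.  -139.6  251.7] F [ 0.2 -1.9 -0.6] w 0.11211643456296519
tool axes in stand (cols)
 [[ 0.743  0.309  0.594]
 [-0.188 -0.755  0.628]
 [ 0.642 -0.578 -0.503]] j [-0.33  0.09 -0.37 -1.25 -0.86  2.58]
[-3.88  4.    4.26]
[0.75 0.25 0.5 ] [-0.25 -0.75  0.75] [ 0.75 -0.5  -0.5 ]
```

apply_moves(delta_rot=[[0,0,0],[0,0,0],[0,0,0],[0,0,0],[0,0,0],[0,0,0],[0,0,0],[0,0,0],[0,0,0]], xyz=[[-0.54,0.55,0.58],[-0.54,0.55,0.58],[-0.54,0.55,0.58],[-0.54,0.55,0.58],[-0.54,0.55,0.58],[-0.54,0.55,0.58],[-0.54,0.55,0.58],[-0.54,0.55,0.58],[0,0,0]], hand=[1,1,1,1,1,1,1,1,1])

```text
clock: 6.78
position: [563.6, -0.7, 83.4]
ee_rot: [0.874, -0.032, 0.364, -0.32]
contact_force: [1.2, 0.1, -0.7]
gripper_width: -0.0
grasp_force: 0.0
```

```bash
python3 -c "
from h import *;s,R=st();p=S.T@(s['position']-O)
for g in ([-55,-130,60],[11,-84,60],): print(tool(R,np.array(g)-p))
p=eyes.get_image('scene');a=p['frame'][150:290,215:440,::-1];q=eyes.get_image('top')['frame'][110:270,130:370,::-1]
cv2.imwrite('pics/b2.png',np.vstack([cv2.resize(a,(480,299),interpolation=3),cv2.resize(q,(480,300),interpolation=3)]))"
```

```text
t 6.7833 stand pos [ -44.3 -126.2   83.4] F [ 1.2  0.3 -0.7] w -0.040510511873019545
tool axes in stand (cols)
 [[ 0.77   0.299  0.564]
 [-0.17  -0.756  0.633]
 [ 0.615 -0.583 -0.531]] j [-0.39  0.46 -0.41 -1.52 -0.84  3.09]
[-0.88  0.53  0.16]
[ 0.84 -0.07  2.81]
```

View pics/b2.png

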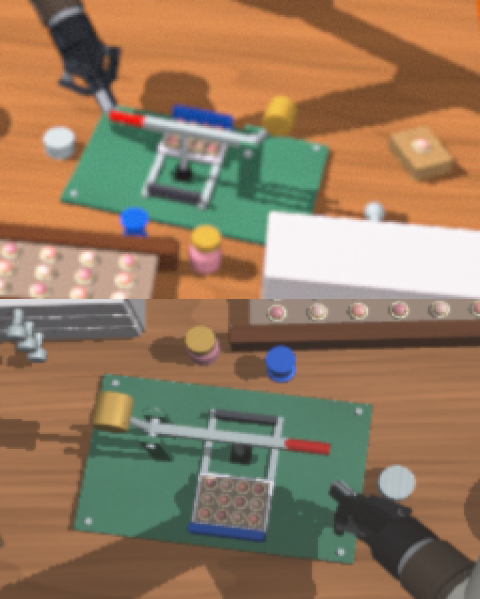

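apply_moves(delta_rot=[[0,0,-1],[0,0,-1],[0,0,0]], xyz=[[0,0,-0.4],[0,0,0],[0,0,0]], hand=[1,1,1])

```text
clock: 7.13
position: [570.1, -9.5, 121.4]
ee_rot: [0.879, 0.059, 0.384, -0.278]
contact_force: [0.2, 1.4, 0.1]
gripper_width: 0.0
grasp_force: 0.0
```

```bash
python3 -c "
from h import *;s,R=st()"
```

```text
t 7.1333 stand pos [ -36.5 -133.8  121.4] F [-0.1  1.4  0.1] w 0.015976137321627337
tool axes in stand (cols)
 [[ 0.706  0.445  0.55 ]
 [ 0.001 -0.778  0.628]
 [ 0.708 -0.443 -0.551]] j [-0.35  0.38 -0.36 -1.4  -0.82  3.09]
```

apply_moves(delta_rot=[[0,0,1],[0,0,1],[0,0,1],[0,0,1],[0,0,1],[0,0,1],[0,0,1],[0,0,1],[0,0,1],[0,0,1],[0,0,0]], xyz=[[0,0,0],[0,0,0],[0,0,0],[0,0,0],[0,0,0],[0,0,0],[0,0,0],[0,0,0],[0,0,0],[0,0,0],[0,0,0]], hand=[1,1,1,1,1,1,1,1,1,1,1])

```text
clock: 8.05
position: [567.5, -9.1, 117.3]
ee_rot: [0.789, -0.393, 0.19, -0.433]
contact_force: [0.8, 0.6, -0.4]
gripper_width: 0.1
grasp_force: 0.0
```

```bash
python3 -c "
from h import *;s,R=st();p=S.T@(s['position']-O)
for g in ([-50,-130,58],[11,-84,58],): print(tool(R,np.array(g)-p))"
```

```text
t 8.05 stand pos [ -39.1 -133.9  117.3] F [ 0.7  0.7 -0.4] w 0.06356529636324933
tool axes in stand (cols)
 [[ 0.735 -0.4    0.547]
 [-0.677 -0.384  0.628]
 [-0.041 -0.832 -0.553]] j [-0.35  0.38 -0.37 -1.4  -0.82  2.05]
[-0.33  2.09  1.17]
[0.22 0.4  3.66]
```

apply_moves(delta_rot=[[0,0,0],[0,0,0],[0,0,0],[0,0,0],[0,0,0],[0,0,0],[0,0,0],[0,0,0],[0,0,0],[0,0,0]], xyz=[[-0.08,0.52,0.29],[-0.08,0.52,0.29],[-0.08,0.52,0.29],[-0.08,0.52,0.29],[0,0,0],[0.14,-0.42,0.62],[0.14,-0.42,0.62],[0.14,-0.42,0.62],[0.14,-0.42,0.62],[0,0,0]], hand=[1,1,1,1,1,1,1,1,1,1])

```text
clock: 8.88
position: [626.7, 25.2, 56.2]
ee_rot: [0.791, -0.394, 0.194, -0.426]
contact_force: [-2.7, -18.1, -1.6]
gripper_width: 0.1
grasp_force: 7.6
```

```bash
python3 -c "
from h import *;s,R=st();p=S.T@(s['position']-O)
for a in np.radians([10,20,30,40,50,60]):
  g=[p[0],120-204*np.cos(a)+14*np.sin(a), 75+204*np.sin(a)+14*(1-np.cos(a))];print(np.degrees(a).round(),np.round(g),tool(R,np.array(g)-p));p=np.array(g)
p=eyes.get_image('scene');a=p['frame'][150:290,215:440,::-1];q=eyes.get_image('top')['frame'][110:270,130:370,::-1]
cv2.imwrite('pics/b3.png',np.vstack([cv2.resize(a,(480,299),interpolation=3),cv2.resize(q,(480,300),interpolation=3)]))"
```

```text
t 8.8833 stand pos [ 14.  -90.6  56.2] F [  0.2 -18.3  -1.6] w 0.06045316393275066
tool axes in stand (cols)
 [[ 0.731 -0.401  0.552]
 [-0.681 -0.394  0.617]
 [-0.03  -0.827 -0.561]] j [-0.28  0.54 -0.3  -1.54 -0.75  2.17]
10.0 [ 14. -78. 111.] [-0.4  -1.99 -0.92]
20.0 [ 14. -67. 146.] [-0.36 -1.34 -0.5 ]
30.0 [ 14. -50. 179.] [-0.51 -1.37 -0.32]
40.0 [ 14. -27. 209.] [-0.65 -1.36 -0.13]
50.0 [ 14.  -0. 236.] [-0.76 -1.31  0.06]
60.0 [ 14.  30. 259.] [-0.86 -1.22  0.25]
```

View pics/b3.png

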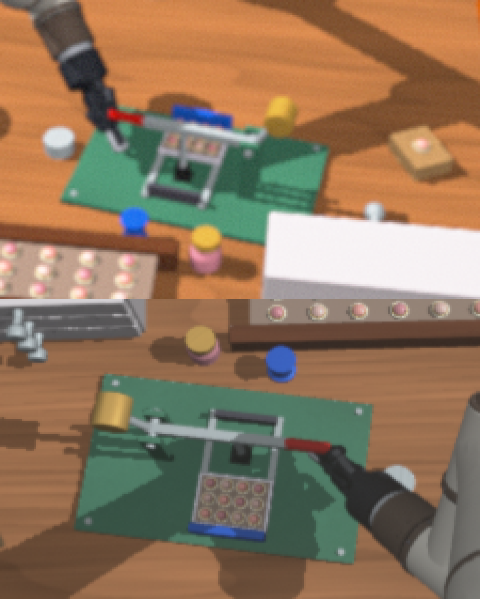

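apply_moves(delta_rot=[[0,0,0],[0,0,0],[0,0,0],[0,0,0],[0,0,0],[0,0,0]], xyz=[[0.15,0.28,-0.43],[0,0,0],[-0.02,-0.42,-0.28],[-0.02,-0.42,-0.28],[-0.02,-0.42,-0.28],[0,0,0]], hand=[1,1,1,1,1,1])

```text
clock: 9.48
position: [618.5, 20.5, 99.1]
ee_rot: [0.789, -0.39, 0.192, -0.434]
contact_force: [-1.3, -0.9, -0.5]
gripper_width: 0.1
grasp_force: 0.9
```

```bash
python3 -c "
from h import *;s,R=st()
p=eyes.get_image('scene');a=p['frame'][170:270,215:375,::-1];q=eyes.get_image('top')['frame'][130:230,230:390,::-1]
cv2.imwrite('pics/b4.png',np.vstack([cv2.resize(a,(480,299),interpolation=3),cv2.resize(q,(480,300),interpolation=3)]))"
```

```text
t 9.4833 stand pos [  6.6 -96.6  99.1] F [-1.1 -1.1 -0.5] w 0.10277839987221953
tool axes in stand (cols)
 [[ 0.738 -0.393  0.549]
 [-0.674 -0.387  0.629]
 [-0.035 -0.834 -0.55 ]] j [-0.27  0.46 -0.29 -1.46 -0.77  2.05]
```

View pics/b4.png

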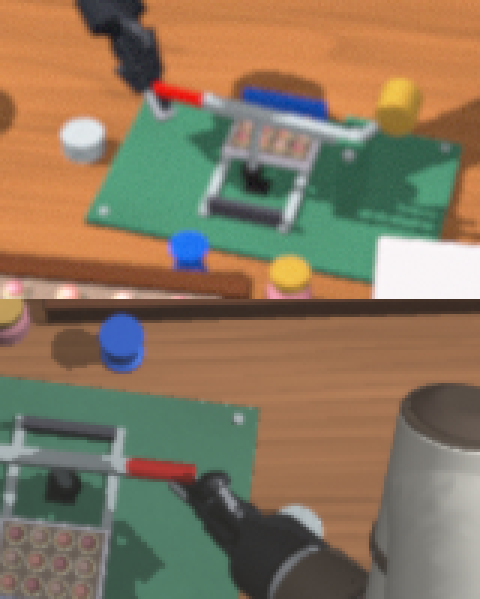

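apply_moves(delta_rot=[[0,0,0],[0,0,0],[0,0,0],[0,0,0],[0,0,0],[0,0,0],[0,0,0]], xyz=[[-0.15,-0.7,-0.32],[-0.18,-0.7,-0.26],[-0.18,-0.7,-0.26],[-0.26,-0.72,-0.17],[-0.26,-0.72,-0.17],[-0.33,-0.72,-0.07],[0,0,0]], hand=[1,1,1,1,1,1,1])

```text
clock: 10.17
position: [625.7, 64.4, 206.9]
ee_rot: [0.789, -0.39, 0.193, -0.434]
contact_force: [-2.6, -4.7, 4.0]
gripper_width: 0.0
grasp_force: 3.0
```

```bash
python3 -c "
from h import *;s,R=st()
p=eyes.get_image('scene');a=p['frame'][150:250,215:375,::-1];q=eyes.get_image('top')['frame'][130:230,190:350,::-1]
cv2.imwrite('pics/b5.png',np.vstack([cv2.resize(a,(480,299),interpolation=3),cv2.resize(q,(480,300),interpolation=3)]))"
```

```text
t 10.1667 stand pos [  6.8 -52.1 206.9] F [-1.8 -5.   4. ] w 0.02780217554612875
tool axes in stand (cols)
 [[ 0.737 -0.392  0.55 ]
 [-0.675 -0.386  0.629]
 [-0.035 -0.835 -0.549]] j [-0.1   0.26 -0.24 -1.25 -0.68  1.63]
```

View pics/b5.png

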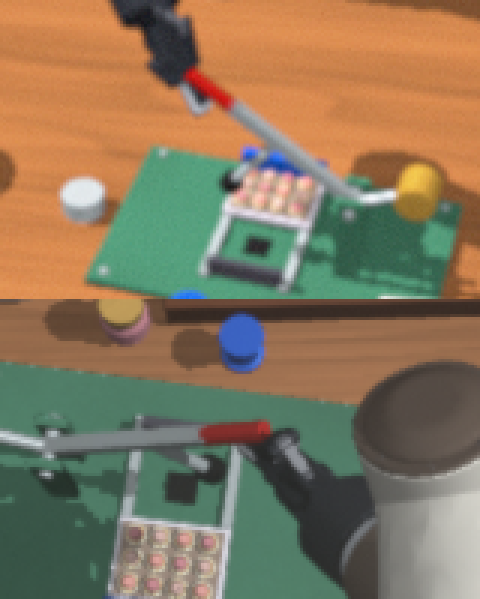

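apply_moves(delta_rot=[[0,0,0],[0,0,0],[0,0,0],[0,0,0],[0,0,0],[0,0,0],[0,0,0]], xyz=[[-0.36,-0.7,0],[-0.4,-0.7,0.03],[-0.4,-0.68,0.05],[-0.44,-0.66,0.1],[-0.46,-0.64,0.14],[-0.48,-0.6,0.18],[0,0,0]], hand=[1,1,1,1,1,1,1])

```text
clock: 10.85
position: [639.1, 154.9, 283.3]
ee_rot: [0.789, -0.39, 0.19, -0.434]
contact_force: [-0.8, 0.0, 0.6]
gripper_width: 0.3
grasp_force: 0.0
```

```bash
python3 -c "
from h import *;s,R=st()
p=eyes.get_image('scene');a=p['frame'][110:250,215:440,::-1];q=eyes.get_image('top')['frame'][90:250,130:370,::-1]
cv2.imwrite('pics/b6.png',np.vstack([cv2.resize(a,(480,299),interpolation=3),cv2.resize(q,(480,300),interpolation=3)]))"
```

```text
t 10.85 stand pos [  5.7  39.4 283.3] F [-0.8 -0.1  0.6] w 0.31278497772428904
tool axes in stand (cols)
 [[ 0.739 -0.395  0.546]
 [-0.673 -0.385  0.632]
 [-0.039 -0.834 -0.55 ]] j [ 0.18  0.16 -0.19 -1.   -0.51  1.19]
```

View pics/b6.png

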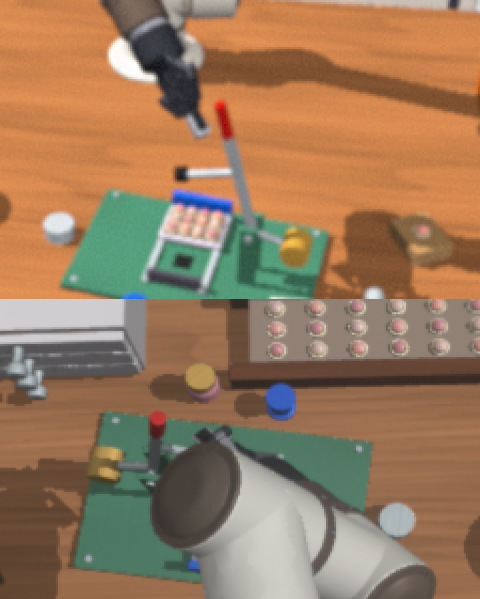

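apply_moves(delta_rot=[[0,0,0],[0,0,0],[0,0,0],[0,0,0],[0,0,0],[0,0,0]], xyz=[[-0.56,0.47,-0.81],[-0.56,0.47,-0.81],[-0.56,0.47,-0.81],[-0.56,0.47,-0.81],[-0.56,0.47,-0.81],[0,0,0]], hand=[1,1,1,1,1,1])

```text
clock: 11.45
position: [499.8, 132.7, 289.8]
ee_rot: [0.789, -0.393, 0.189, -0.433]
contact_force: [-0.2, -0.2, -0.1]
gripper_width: -0.0
grasp_force: 0.0
```

```bash
cat >> h.py <<'E'
def plan(tau=25):
    s,R=st();c,n=np.cos(np.radians(tau)),np.sin(np.radians(tau))
    T=np.array([[c,0,n],[0,-1,0],[n,0,-c]])
    print("rot (units of 6deg)",(Ro.from_matrix(R.T@T).as_rotvec(degrees=True)/6).round(2));return s,R
E
python3 -c "
from h import *;plan(25)"
```

```text
t 11.45 stand pos [-128.3   -4.5  289.8] F [-0.2 -0.3 -0.1] w -0.010752068382395789
tool axes in stand (cols)
 [[ 0.736 -0.4    0.546]
 [-0.676 -0.385  0.628]
 [-0.041 -0.832 -0.554]] j [ 0.21 -0.1  -0.45 -0.97 -0.49  1.14]
rot (units of 6deg) [-7.38  0.53 -8.46]
```

apply_moves(delta_rot=[[-0.615,0.044,-0.705],[-0.615,0.044,-0.705],[-0.615,0.044,-0.705],[-0.615,0.044,-0.705],[-0.615,0.044,-0.705],[-0.615,0.044,-0.705],[-0.615,0.044,-0.705],[-0.615,0.044,-0.705],[-0.615,0.044,-0.705],[-0.615,0.044,-0.705],[-0.615,0.044,-0.705],[-0.615,0.044,-0.705],[0,0,0]], xyz=[[0,0,0],[0,0,0],[0,0,0],[0,0,0],[0,0,0],[0,0,0],[0,0,0],[0,0,0],[0,0,0],[0,0,0],[0,0,0],[0,0,0],[0,0,0]], hand=[1,1,1,1,1,1,1,1,1,1,1,1,1])

```text
clock: 12.53
position: [504.0, 133.0, 288.2]
ee_rot: [0.973, -0.085, 0.214, 0.008]
contact_force: [-0.7, 0.4, -0.7]
gripper_width: -0.2
grasp_force: 0.0
```

```bash
python3 -c "
from h import *;s,R=plan(25);p=S.T@(s['position']-O);print(tool(R,np.array([-170,10,100])-p),tool(R,[0,0,-68]))"
```

```text
t 12.5333 stand pos [-124.2   -3.5  288.2] F [-0.8  0.3 -0.7] w -0.16062781893341552
tool axes in stand (cols)
 [[ 0.908 -0.011  0.419]
 [-0.018 -1.     0.014]
 [ 0.418 -0.02  -0.908]] j [ 0.73 -0.02 -0.59  0.47 -0.76  0.36]
rot (units of 6deg) [-0.13  0.04 -0.18]
[-4.82 -0.37  6.08] [-1.14  0.06  2.47]
```

apply_moves(delta_rot=[[0,0,0],[0,0,0],[0,0,0],[0,0,0],[0,0,0],[0,0,0],[0,0,0],[0,0,0],[0,0,0]], xyz=[[-0.6,-0.05,0.76],[-0.6,-0.05,0.76],[-0.6,-0.05,0.76],[-0.6,-0.05,0.76],[-0.6,-0.05,0.76],[-0.6,-0.05,0.76],[-0.6,-0.05,0.76],[-0.6,-0.05,0.76],[0,0,0]], hand=[1,1,1,1,1,1,1,1,1])

```text
clock: 13.28
position: [473.6, 148.1, 128.0]
ee_rot: [0.971, -0.087, 0.221, 0.01]
contact_force: [1.0, -1.3, 0.3]
gripper_width: -0.0
grasp_force: 0.0
```

```bash
python3 -c "
from h import *;s,R=plan(25);p=S.T@(s['position']-O);print(tool(R,np.array([-172,10,32])-p),tool(R,[25,0,0]))
p=eyes.get_image('scene');q=pts(p,nets.masks_of('push_face',p)[0]['region']);print(((q-O)@S)[::40].round())
q=pts(p,nets.masks_of('grip',p)[0]['region']);q=((q-O)@S);q=q[q[:,2]>200];print(q[q[:,2].argsort()][::20].round())
"
```

```text
t 13.2833 stand pos [-156.6    6.5  128. ] F [ 1.2 -1.1  0.3] w -0.01558748822570061
tool axes in stand (cols)
 [[ 0.902 -0.017  0.431]
 [-0.023 -1.     0.01 ]
 [ 0.431 -0.019 -0.902]] j [ 0.51  0.13 -1.04  1.4  -0.27 -0.47]
rot (units of 6deg) [-0.1  -0.09 -0.22]
[-2.21 -0.05  3.2 ] [ 0.9  -0.02  0.43]
[[-131.  -46.   47.]
 [-119.   -4.   52.]
 [-114.  -33.   40.]
 [-118.   12.   42.]
 [-116.   53.   50.]
 [ -97.  -21.   37.]
 [ -98.   13.   40.]
 [-100.   43.   41.]
 [ -74.  -37.   33.]
 [ -71.   -6.   39.]
 [ -69.   24.   43.]
 [ -93.   49.   24.]
 [ -53.  -35.   27.]
 [ -46.   -3.   37.]
 [ -54.   25.   32.]
 [ -58.   50.   31.]
 [ -31.  -25.   25.]
 [ -43.   32.   24.]
 [ -39.   58.   25.]]
[[ 10. 101. 200.]
 [ 16.  11. 209.]
 [ 11.  13. 214.]
 [ -2.  17. 217.]
 [  9.  96. 223.]
 [  6.  91. 232.]
 [  7. 100. 251.]
 [ 10.  94. 272.]
 [  4.  91. 290.]
 [  7.  84. 311.]
 [ 11.  84. 329.]
 [ 13.  78. 344.]]
```

apply_moves(delta_rot=[[0,-0.8,0],[0,-0.8,0],[0,-0.7,0],[0,0,0]], xyz=[[-0.4,0,0],[-0.4,0,0],[0,0,0],[0,0,0]], hand=[1,1,1,1])

```text
clock: 13.77
position: [484.7, 146.9, 138.0]
ee_rot: [0.977, -0.094, 0.189, 0.008]
contact_force: [0.7, 2.8, 0.9]
gripper_width: -0.0
grasp_force: 0.0
```

```bash
python3 -c "
from h import *;s,R=plan(12);p=S.T@(s['position']-O);print(tool(R,np.array([-170,10,32])-p),tool(R,[25,0,0]))"
```

```text
t 13.7667 stand pos [-145.4    7.1  138. ] F [0.2 2.9 0.9] w -0.03639921155311865
tool axes in stand (cols)
 [[ 0.928 -0.029  0.372]
 [-0.035 -0.999  0.008]
 [ 0.372 -0.02  -0.928]] j [ 0.67  0.14 -0.9   0.84 -0.37 -0.06]
rot (units of 6deg) [-0.11 -1.64 -0.32]
[-2.49 -0.    3.57] [ 0.93 -0.03  0.37]
```

apply_moves(delta_rot=[[0,-0.5,-0.1],[0,-0.5,-0.1],[0,-0.5,-0.1],[0,-0.5,0],[0,0,0]], xyz=[[0,0,0],[0,0,0],[0,0,0],[0,0,0],[0,0,0]], hand=[1,1,1,1,1])

```text
clock: 14.18
position: [487.9, 145.7, 139.1]
ee_rot: [0.992, -0.08, 0.096, 0.004]
contact_force: [-0.3, 0.2, -0.3]
gripper_width: 0.2
grasp_force: 0.0
```

```bash
python3 -c "
from h import *;s,R=plan(12);p=S.T@(s['position']-O);print(tool(R,np.array([-172,10,100])-p),tool(R,[0,0,-68]),tool(R,[25,0,0]))"
```

```text
t 14.1833 stand pos [-142.1    6.4  139.1] F [-0.3  0.2 -0.3] w 0.21768551490481242
tool axes in stand (cols)
 [[ 0.982 -0.001  0.191]
 [-0.002 -1.     0.007]
 [ 0.191 -0.008 -0.982]] j [ 0.69  0.2  -0.61  0.24 -0.63  0.54]
rot (units of 6deg) [-0.07  0.17 -0.02]
[-1.47 -0.13  1.31] [-0.52  0.02  2.67] [ 0.98 -0.    0.19]
```

apply_moves(delta_rot=[[0,0,0],[0,0,0],[0,0,0],[0,0,0],[0,0,0],[0,0,0],[0,0,0],[0,0,0],[0,0,0]], xyz=[[-0.5,-0.04,0.44],[-0.5,-0.04,0.44],[-0.5,-0.04,0.44],[0,0,0],[-0.13,0,0.67],[-0.13,0,0.67],[-0.13,0,0.67],[-0.13,0,0.67],[0,0,0]], hand=[1,1,1,1,1,1,1,1,1])

```text
clock: 14.93
position: [453.2, 149.9, 27.4]
ee_rot: [0.993, -0.078, 0.092, 0.008]
contact_force: [-0.8, -1.1, 0.3]
gripper_width: 0.1
grasp_force: 0.0
```

```bash
python3 -c "
from h import *;s,R=plan(12);p=S.T@(s['position']-O);print(tool(R,np.array([-172,10,32])-p),tool(R,[25,0,0]))"
```

```text
t 14.9333 stand pos [-177.1    5.1   27.4] F [-0.6 -1.2  0.3] w 0.1482824569643157
tool axes in stand (cols)
 [[ 0.983  0.002  0.184]
 [ 0.002 -1.    -0.001]
 [ 0.184  0.002 -0.983]] j [ 0.68  0.34 -0.92  0.64 -0.23  0.11]
rot (units of 6deg) [0.01 0.23 0.02]
[ 0.23 -0.19 -0.14] [0.98 0.   0.18]
```

apply_moves(delta_rot=[[0,0,0],[0,0,0],[0,0,0],[0,0,0],[0,0,0],[0,0,0],[0,0,0],[0,0,0],[0,0,0],[0,0,0]], xyz=[[0.2,-0.18,-0.22],[0.4,0,0.07],[0.4,0,0.07],[0.4,0,0.07],[0.4,0,0.07],[0.4,0,0.07],[0.4,0,0.07],[0.4,0,0.07],[0.4,0,0.07],[0,0,0]], hand=[1,1,1,1,1,1,1,1,1,1])

```text
clock: 15.77
position: [541.7, 143.6, 38.6]
ee_rot: [0.992, -0.079, 0.095, 0.005]
contact_force: [0.2, -0.2, -0.1]
gripper_width: 0.1
grasp_force: 0.0
```

```bash
python3 -c "
from h import *;s,R=plan(12)"
```

```text
t 15.7667 stand pos [-88.6  12.9  38.6] F [ 0.3 -0.2 -0.1] w 0.1442382047430338
tool axes in stand (cols)
 [[ 0.982 -0.001  0.19 ]
 [-0.002 -1.     0.006]
 [ 0.19  -0.006 -0.982]] j [ 0.6   0.43 -0.64  0.35 -0.38  0.5 ]
rot (units of 6deg) [-0.06  0.18 -0.02]
```

Continue in ~5 mm rows, 20 mm.

apply_moves(delta_rot=[[0,0,0],[0,0,0],[0,0,0],[0,0,0],[0,0,0]], xyz=[[0.2,0,0.1],[0.2,0,0.08],[0.2,0,0.05],[0.2,0,0.04],[0,0,0]], hand=[1,1,1,1,1])

```text
clock: 16.18
position: [561.3, 139.1, 34.3]
ee_rot: [0.992, -0.079, 0.094, 0.006]
contact_force: [-0.8, 0.7, 0.3]
gripper_width: -0.2
grasp_force: 0.0
```

```bash
python3 -c "
from h import *;s,R=plan(12)
p=eyes.get_image('scene');a=p['frame'][110:250,215:440,::-1];q=eyes.get_image('top')['frame'][90:250,130:370,::-1]
cv2.imwrite('pics/b7.png',np.vstack([cv2.resize(a,(480,299),interpolation=3),cv2.resize(q,(480,300),interpolation=3)]))"
```

```text
t 16.1833 stand pos [-68.6  11.6  34.3] F [-0.9  0.6  0.3] w -0.21365854747577218
tool axes in stand (cols)
 [[ 0.982 -0.001  0.188]
 [-0.002 -1.     0.003]
 [ 0.188 -0.004 -0.982]] j [ 0.57  0.46 -0.59  0.32 -0.4   0.55]
rot (units of 6deg) [-0.03  0.2  -0.01]
```

View pics/b7.png

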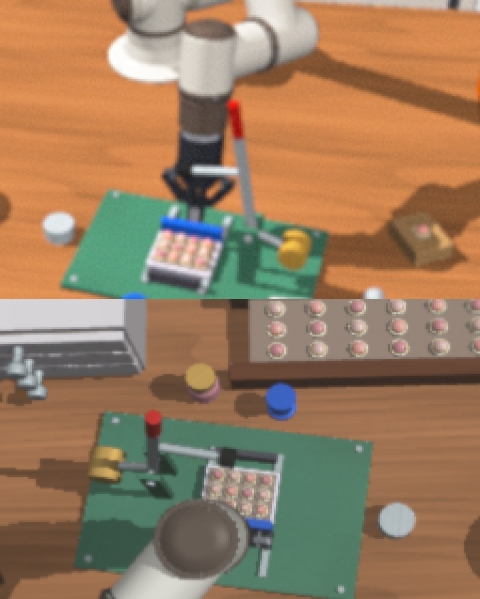

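The carriage is nearly at its end stop, and the arm is still up. I'll use small pushes until the force rises.

apply_moves(delta_rot=[[0,0,0],[0,0,0],[0,0,0],[0,0,0]], xyz=[[0.12,0,0.03],[0.12,0,0.03],[0.12,0,0.03],[0,0,0]], hand=[1,1,1,1])

```text
clock: 16.62
position: [567.3, 137.7, 33.7]
ee_rot: [0.993, -0.079, 0.092, 0.007]
contact_force: [-13.9, 6.4, 8.7]
gripper_width: -0.2
grasp_force: 7.3
```

```bash
python3 -c "
from h import *;st()"
```

```text
t 16.6167 stand pos [-62.4  11.1  33.7] F [-14.7   4.1   8.7] w -0.24867649084915486
tool axes in stand (cols)
 [[ 0.983 -0.     0.184]
 [-0.001 -1.     0.001]
 [ 0.184 -0.001 -0.983]] j [ 0.57  0.47 -0.57  0.31 -0.41  0.57]
```

apply_moves(delta_rot=[[0,0,0],[0,0,0],[0,0,0],[0,0,0],[0,0,0],[0,0,0],[0,0,0],[0,0,0],[0,0,0],[0,0,0]], xyz=[[0,0,0],[0,0,0],[0,0,0],[-0.3,0,-0.06],[-0.5,0,-0.1],[-0.5,0,-0.1],[-0.5,0,-0.12],[-0.5,0,-0.12],[0,0,0],[0,0,0]], hand=[1,1,1,1,1,1,1,1,1,1])

```text
clock: 17.45
position: [511.6, 147.2, 35.4]
ee_rot: [0.992, -0.079, 0.094, 0.006]
contact_force: [0.7, 0.2, 0.4]
gripper_width: 0.1
grasp_force: 0.0
```

```bash
python3 -c "
from h import *;st()
p=eyes.get_image('scene');a=p['frame'][110:290,215:440,::-1];q=eyes.get_image('top')['frame'][90:250,130:370,::-1]
cv2.imwrite('pics/b8.png',np.vstack([cv2.resize(a,(375,300),interpolation=3),cv2.resize(q,(375,250),interpolation=3)]))"
```

```text
t 17.45 stand pos [-119.    11.7   35.4] F [0.7 0.3 0.4] w 0.1277384566195978
tool axes in stand (cols)
 [[ 0.982  0.001  0.188]
 [-0.    -1.     0.004]
 [ 0.188 -0.004 -0.982]] j [ 0.64  0.4  -0.73  0.41 -0.34  0.4 ]
```

View pics/b8.png

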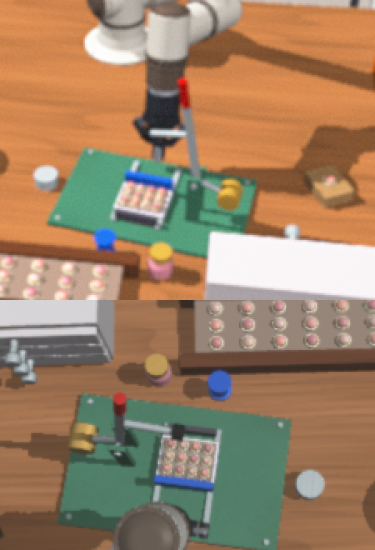

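```bash
python3 -c "
from bench import arm;print(arm.job_done())"
```

```text
the job is handed in; nothing more can be done
None
```

I handed the job in with the presser arm raised against its stop, the carriage pushed in until it met its end stop (about 15 N), the gripper clear and no loose things visibly moved. The hand-in returned no verdict.

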